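# Index the carving table on by one petal and lock it

### The arm

A 6-joint arm with a two-finger parallel gripper is mounted at the origin on a cart in front of the work surface, level with it; the furniture and walls round the work are solid. World frame = base frame: x ahead of the robot, y to its left, z up, the work surface at z = 0. Lengths are in m, angles in rad, forces in N, time in s.
With the tool pointing down it reaches from about 0.275 to 0.85 m from the base axis. Payload 19 kg.
Tool frame: the origin (TCP) lies where the fingers leave the gripper's body, on its centre line; the fingertips stand 73 mm ahead of it and the grasp point (between the pads) lies 54 mm ahead of it; z points along the fingers, y is the line along which they close (so a half turn about z gives the same grasp; the last joint's range is limited). The gripper opens to 85 mm and grips with 20 to 120 N. Pads are 22 mm wide; open, the fingers measure 114 mm over their backs; the gripper's body (76 mm by 85 mm) begins 54 mm behind the grasp point. The pads swing forward as they close: fully open they stand 13 mm farther back than shut.
Start: joints at [-1.244, 0.15, 1.437, -0, 1.554, -0.134], TCP at [0.256, -0.515, 0.304] pointing down, gripper open.
Joint ranges: [-2.8, 2.8], [-0.68, 2.1], [0.12, 2.68], [-1.39, 4.53], [0.16, 2.79], [-2.81, 2.81]. Speed limits (rad/s): [1.89, 1.89, 2.22, 3.01, 3.01, 3.01].

### API

Orientations are given as a unit quaternion [x, y, z, w].
In Python, from station import readout, snapshot, manip gives the robot as it stands.
- The arm moves only by the shell command python3 -m creep 'ROWS' [OPENING]. ROWS is JSON, a list of rows, each a list of 6 numbers: the shift along the world's x, y, z in cm, then the turn, a rotation vector about the world's x, y, z in degrees. In form: [[x, y, z, ax, ay, az], ...]. A call has 1 to 20 rows; each row shifts and turns the commanded pose from where the row before left it; what a row does not reach is not made up. A row lasts 1/8 s, in which the tool goes at most 62.5 mm and 10.7 degrees, less where a joint would pass 70% of its speed; a pose out of reach is approached as far as the arm can. A call with a gripper value outside its range is refused whole. OPENING is the opening, from 0 (shut) to 1 (fully open), set as the call begins (- or left out, the last holds). The fingers move at their own pace and stop on an object; the grip force is fixed at half the most. Time passes only in rows, so rows that do not move let the fingers close. It gives the time, the measured TCP pose, the force, the opening and the grip force at its end, in the units of the state.
- readout.get_state(): the state, without advancing time (a new reading comes with each control period).
- snapshot(name): name is "scene" or "top" or "wrist"; returns a dict with "image" (400x640x3 uint8, red, green, blue), "mtx" (3x3 intrinsics, pixels), "R" (3x3) and "t" (3): a world point X has camera coordinates R X + t. Camera axes: x right, y down, z forward; pixel columns grow to the right and rows downward; lengths in m; the calibration is good to about 2 mm. A picture is of the moment at which its call begins. There is no depth.
- manip.close_job(): hands the job in; it is judged then, once.
The state is a dict: "t": time; "joint_positions": joint angles; "qd": joint speeds; "joint_torque": joint torques, N m; "tcp_pos": TCP position; "ee_rot": TCP orientation; "wrist_force": force on the tool from outside, world axes, zero at the start; "moment": the same for the moment, N m; "gripper_width": finger opening in m; "grasp_force": force on a finger pad.
Only numpy, scipy, OpenCV 4.12 (cv2) and the standard library are available. Lean on these libraries where they do the work, as an engineer would, in place of code of your own. Each camera call takes 0.05 s, during which the arm holds its last target. There are 200 camera calls.

### The job

Bring the next petal of the rosette round: with a fingertip against one of the yellow spokes, push the click-stop dial of the carving table clockwise (seen from above) by exactly four clicks from where it stands, without running past the fourth. Then swing the red lock lever, also clockwise, fully home against its stop to lock the dial. Keep off the carved rosette, lift nothing, and leave the tools and other things lying around where they are.

Things in the scene. Friction and masses are not known exactly. Their poses are not given: they have to be found in the camera images.
- index_table: indexing table for carving, bolted to the bench: green base plate 180 x 180 x 12 mm, with a tongue for the lock lever on its -y side. Origin on the bench under the dial's upright axis, z up. On its -x side, 83 mm from the axis, a pointer block with a red mark on top. Apart from dial, rosette and lever, all of it is under 37 mm high
- dial_mark (a point): point on the dial's graduated ring, 70 mm from its axis, 36 mm above the bench; turns with the dial, at the pointer when the joint reads 0. The ring has 24 black lines, one a click, every fourth one long. Dial: aluminium flange of 74 mm radius, top 35 mm above the bench; on it a dark hub of 62 mm radius, top at 53 mm
- dial (a joint): angle of the click-stop dial, rad, growing clockwise seen from above, no end stop. A spring plunger clicks into a notch every 15 degrees (rests at multiples of 0.2618); starts at rest at 0 to 3 of these. Leaving a notch takes about 0.5 N m (5 N on a spoke); past half way it snaps on to the next notch by itself; left alone it falls into the nearest one
- lock_lever (a joint): angle of the lock lever, rad, growing clockwise seen from above: 0 open, 1.4 at its end stop, fully locked; starts at 0 to 0.1. Friction holds it where it is left (2 to 3 N at the grip moves it). Its cam goes behind the plunger: locked, the dial no longer clicks on under a normal push
- lever_pivot (a point): upright axis of the lock lever, fixed on the table 140 mm from the dial's axis along the table's -y, 41 mm above the bench
- lever_grip (a point): point on the centre line of the lever's level red handle, 70 mm from the pivot, 41 mm above the bench. The handle is 16 mm thick, clear from 42 to 98 mm from the pivot. Open, it points straight away from the dial (table's -y); locked, it points nearly along the table's -x, past the dial
- rosette: round rosette of light wood being carved, three of its six petals done, 100 mm across, 19 mm thick, screwed on top of the dial; origin on the dial's axis at its underside, 53 mm above the bench, so its top is at 72 mm. Not to be touched
- spoke0 (a point): one of the four level yellow finger spokes of the dial, 90 degrees apart: point on its centre line, 98 mm from the dial's axis, 46 mm above the bench. It is 15 mm thick (39 to 53 mm above the bench), free from 62 mm out to its end 122 mm from the axis; between the spokes the space beyond 80 mm is free down to 37 mm
- spoke1 (a point): the same point on the spoke 90 degrees counterclockwise (seen from above) from spoke0
- spoke2 (a point): the same point on the spoke 180 degrees counterclockwise (seen from above) from spoke0
- spoke3 (a point): the same point on the spoke 270 degrees counterclockwise (seen from above) from spoke0
- gouge: loose carving gouge lying flat, wooden handle with a green band, 22 x 221 x 26 mm; origin under its middle, handle towards its +y. Bystander
- glue_bottle: loose white glue bottle lying down, 37 mm thick, 140 mm long, nozzle towards its -y; origin under its middle. Bystander
- wax_tin: loose round wax tin with a blue lid, 68 mm across, 25 mm high; origin under its middle. Bystander
- pen: loose green pen, 10 mm thick, 128 mm long along its y; origin under its middle. Bystander
- offcut: loose block of light wood, 45 x 90 x 28 mm, long way along its y; origin under its middle. Bystander

How it is judged:
By the outcome, as a careful person would: the job done as asked, in the order asked, and still so for the second after the job is handed in, with the robot touching nothing.
It also fails if it takes over 67 s, if anything falls off the work surface, if the arm or the gripper's body presses on something with over 40 N, if the wrist force passes 120 N, or if a joint passes its speed limit or range.

## Working session

There is one attempt and no reset: what is moved stays moved. The work goes in short steps, Python scripts to look and compute and a shell command to move; the robot and the scene stay as the last step left them, time stands still between calls to the robot, and variables do not carry over. Pictures are saved under pics/ and viewed, at most 10 in all, crops included, and the job is handed in when it is done.

```bash
mkdir -p pics; cat > h.py <<'E'
import numpy as np,cv2
from station import readout,snapshot,manip
def shot(cam,name):
    s=snapshot(cam); cv2.imwrite(f'pics/{name}.png',s['image'][:,:,::-1]); np.savez(f'pics/{name}.npz',**s); return s
def px2w(s,uv,z):
    R,t,K=map(np.array,(s['R'],s['t'],s['mtx'])); d=R.T@np.linalg.inv(K)@np.array([*uv,1.]); c=-R.T@t
    return c+d*(z-c[2])/d[2]
def w2px(s,X):
    p=s['mtx']@(s['R']@np.array(X)+s['t']); return p[:2]/p[2]
E
python3 - <<'E'
from h import *
s=shot('top','top0'); shot('scene','scene0'); print(s['mtx'],s['R'],s['t']); print(readout.get_state())
E
```

```text
[[465.54860101   0.         314.07667479]
 [  0.         465.54860101 191.04715377]
 [  0.           0.           1.        ]] [[ 0.00702732 -0.99996631  0.00424328]
 [-0.9946855  -0.00742597 -0.10269178]
 [ 0.10271983 -0.00349908 -0.99470417]] [0.07791891 0.53882754 1.27760711]
{'t': 0.1, 'joint_positions': array([-1.24397713e+00,  1.50924436e-01,  1.43790966e+00,  3.57958143e-05,
        1.55380034e+00, -1.34036484e-01]), 'qd': array([ 0.00104615, -0.00090356, -0.00431353, -0.000302  , -0.00208336,
        0.00037205]), 'joint_torque': array([ 5.31930462e-03, -7.14379692e+01, -5.71794891e+01, -1.92224857e-04,
        7.01298079e-03, -8.29541568e-05]), 'tcp_pos': array([ 0.2556411 , -0.51490354,  0.3033709 ]), 'ee_rot': array([ 9.73568707e-01,  2.28393741e-01, -3.23199597e-05, -5.20199151e-04]), 'wrist_force': array([0.31445765, 0.57452921, 0.10180146]), 'moment': array([-0.02347256, -0.01146573, -0.00538922]), 'grasp_force': 0.0, 'gripper_width': 0.08524124290471037}
```

View pics/top0.png

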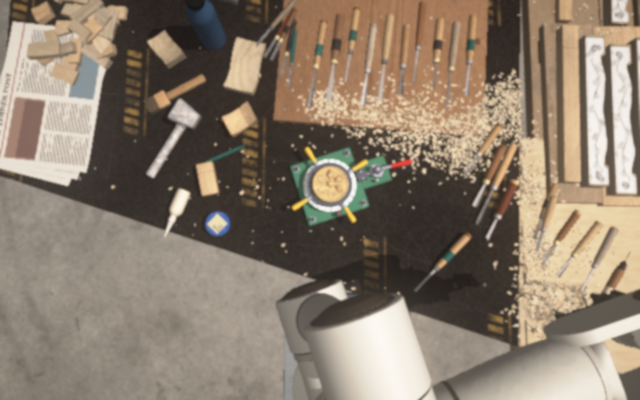

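View pics/scene0.png

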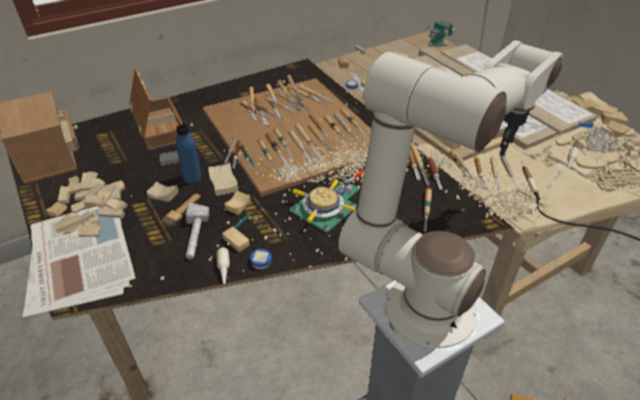

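The top view shows the dial at about (332,185), and the red lever tip at about (411,162) pointing image-right, which is -y. The gouge is at (443,262). I'll zoom in.

```bash
python3 - <<'E'
from h import *
s=np.load('pics/top0.npz'); im=s['image'][135:235,280:420,::-1]
cv2.imwrite('pics/crop0.png',cv2.resize(im,None,fx=5.5,fy=5.5,interpolation=cv2.INTER_CUBIC))
hsv=cv2.cvtColor(s['image'],cv2.COLOR_RGB2HSV)
m=((abs(hsv[...,0].astype(int)-24)<6)&(hsv[...,1]>170)&(hsv[...,2]>140)).astype(np.uint8); m[:135]=0;m[235:]=0;m[:,:280]=0;m[:,420:]=0
n,l,st,c=cv2.connectedComponentsWithStats(m)
for i in range(1,n):
    if st[i,4]>8: print('y',c[i],st[i],px2w(s,c[i],.046).round(4))
r=(((hsv[...,0]<6)|(hsv[...,0]>174))&(hsv[...,1]>150)&(hsv[...,2]>100)).astype(np.uint8); r[:135]=0;r[235:]=0;r[:,:280]=0;r[:,420:]=0
n,l,st,c=cv2.connectedComponentsWithStats(r)
for i in range(1,n):
    if st[i,4]>3: print('r',c[i],st[i],px2w(s,c[i],.041).round(4))
E
```

```text
r [401.48 163.16] [392 159  19   9 100] [ 0.617  -0.1618  0.041 ]
```

View pics/crop0.png

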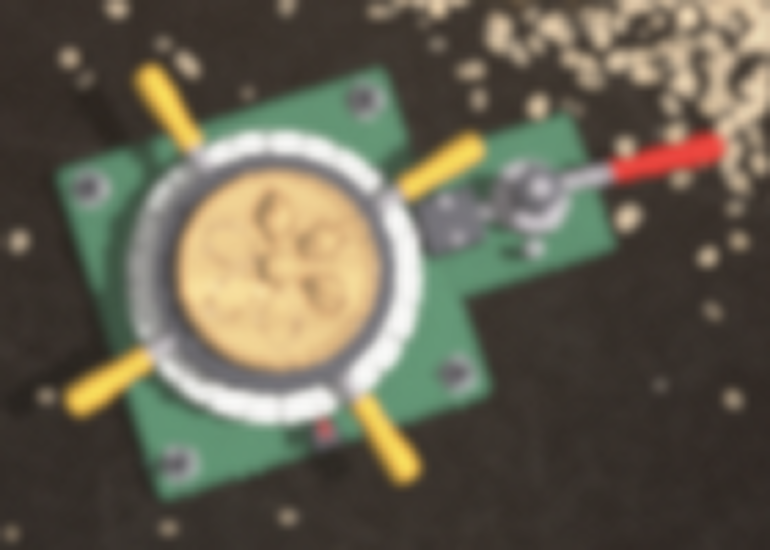

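The crop shows spoke tips at (148,72), (482,148), (408,478) and (75,405). The pointer's red mark is at (325,430), the lever pivot at about (530,195) and the red handle runs (615,172)–(722,146). I'll push the spoke nearest the robot, (408,478), toward image-left.

```bash
python3 - <<'E'
from h import *
s=np.load('pics/top0.npz')
f=lambda u,v,z:px2w(s,(280+(u+.5)/5.5-.5,135+(v+.5)/5.5-.5),z)
T=np.array([f(*p,.046) for p in [(148,72),(482,148),(408,478),(75,405)]]);c=T.mean(0)
print('tips',T.round(3),'c',c.round(4)); d=T-c; print(np.hypot(d[:,0],d[:,1]),np.degrees(np.arctan2(d[:,1],d[:,0])))
P=f(325,430,.037);pv=f(530,195,.05);a=f(615,172,.041);b=f(720,147,.041)
for n,q in dict(ptr=P,piv=pv,h0=a,h1=b).items():
    e=q-c;print(n,q.round(4),np.hypot(*e[:2]).round(4),np.degrees(np.arctan2(e[1],e[0])).round(1))
e=b-a;print('lever dir',np.degrees(np.arctan2(e[1],e[0])))
# base corners z=.012
C=np.array([f(*p,.012) for p in [(60,172),(382,68),(490,390),(162,498)]]);print('base',C.mean(0),C.round(3))
E
```

```text
tips [[ 0.658  0.104  0.046]
 [ 0.62  -0.065  0.046]
 [ 0.453 -0.028  0.046]
 [ 0.488  0.139  0.046]] c [0.5549 0.0374 0.046 ]
[0.12256858 0.12183528 0.12082296 0.12136124] [  32.8417194   -57.60725775 -147.38252679  123.21555321]
ptr [0.4773 0.0133 0.037 ] 0.0813 -162.7
piv [ 0.5957 -0.0891  0.05  ] 0.1329 -72.1
h0 [ 0.6092 -0.1336  0.041 ] 0.1794 -72.4
h1 [ 0.6224 -0.1871  0.041 ] 0.2344 -73.3
lever dir -76.08975850025776
base [0.5555938  0.03854756 0.012     ] [[ 0.612  0.15   0.012]
 [ 0.668 -0.018  0.012]
 [ 0.5   -0.073  0.012]
 [ 0.443  0.095  0.012]]
```

```bash
python3 -m creep '[[1,2,0,0,0,0.5],[1.5,3,0,0,0,0.5],[2,4,0,0,0,0.5],[2,4,0,0,0,0.5],[2,4,0,0,0,0.5],[2,4,0,0,0,0.5],[2,4,0,0,0,0.5],[2,4,0,0,0,0.5],[2,4,0,0,0,0.5],[2,4,0,0,0,0.5],[2,4,0,0,0,0.5],[2,3,0,0,0,0.5],[1.6,1.9,0,0,0,0],[0,1,0,0,0,0],[0,0,-3,0,0,0],[0,0,-4,0,0,0],[0,0,-3,0,0,0],[0,0,-2,0,0,0],[0,0,0,0,0,0]]' 0; python3 - <<'E'
from h import *
shot('wrist','w1');st=readout.get_state();print(st['tcp_pos'],st['ee_rot'],st['gripper_width'],st['wrist_force'])
E
```

```text
t: 2.48
tcp_pos: [0.4954, -0.0459, 0.1829]
ee_rot: [0.96, 0.279, -0.001, -0.001]
wrist_force: [0.4, 0.7, -0.5]
gripper_width: 0.0001
grasp_force: 0.0
[ 0.49605107 -0.04599387  0.18407546] [ 9.60312008e-01  2.78927795e-01 -3.01520424e-04 -2.04261583e-04] 4.103265937403627e-05 [ 0.17212854 -0.13730316 -0.16548789]
```

View pics/w1.png

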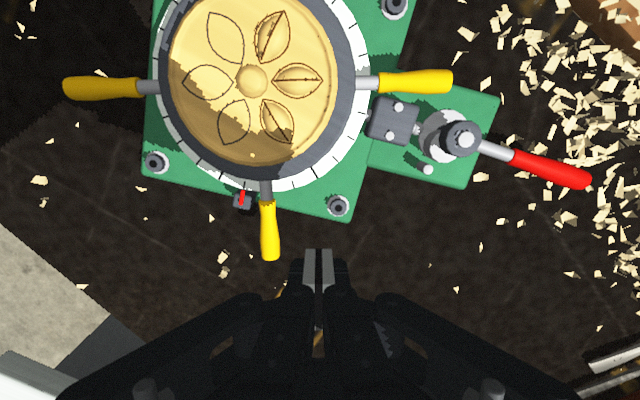

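The wrist view shows the spoke to push with its tip at about (270,260), and the shut fingertips at (320,260) to its right and clear of it. Lever pivot is at (460,137) and its tip at (588,181). A quick cross-check comes next.

```bash
python3 - <<'E'
from h import *
s=np.load('pics/w1.npz')
l=px2w(s,(64,88),.046);r=px2w(s,(452,80),.046);n=px2w(s,(270,259),.046);c=(l+r)/2
print('c',c,'l-r',np.linalg.norm(l-r),'n',n,np.linalg.norm(n-c),np.degrees(np.arctan2(*(n-c)[1::-1])),np.degrees(np.arctan2(*(r-l)[1::-1])))
print('piv',px2w(s,(461,136),.055),'grip',px2w(s,(513,153),.041),px2w(s,(588,181),.041))
E
```

```text
c [0.55406878 0.03904559 0.046     ] l-r 0.2499501851754965 n [ 0.45036062 -0.029579    0.046     ] 0.12435721700002485 -146.5070455011919 -56.58065124843025
piv [ 0.59740081 -0.08911875  0.055     ] grip [ 0.61065017 -0.13340323  0.041     ] [ 0.62468638 -0.19286347  0.041     ]
```

```bash
python3 - <<'E'
import numpy as np
c=np.array([.5545,.038]);a=np.radians(np.arange(235,164,-2.5));p=c+.102*np.c_[np.cos(a),np.sin(a)]
print(p[0]);print((np.diff(p,axis=0)*100).round(2).tolist())
E
python3 -m creep '[[0,0,-2,0,0,0],[0,0,-2.5,0,0,0],[0,0,-1.5,0,0,0],[0,0,-0.8,0,0,0],[0,0,0,0,0,0],[0,0,0,0,0,0]]'
```

```text
[ 0.4959952  -0.04555351]
[[-0.36, 0.26], [-0.35, 0.28], [-0.33, 0.29], [-0.32, 0.31], [-0.31, 0.32], [-0.29, 0.33], [-0.28, 0.35], [-0.26, 0.36], [-0.25, 0.37], [-0.23, 0.38], [-0.21, 0.39], [-0.2, 0.4], [-0.18, 0.41], [-0.16, 0.41], [-0.14, 0.42], [-0.12, 0.43], [-0.11, 0.43], [-0.09, 0.44], [-0.07, 0.44], [-0.05, 0.44], [-0.03, 0.44], [-0.01, 0.44], [0.01, 0.44], [0.03, 0.44], [0.05, 0.44], [0.07, 0.44], [0.09, 0.44], [0.11, 0.43]]
t: 3.28
tcp_pos: [0.497, -0.0461, 0.1166]
ee_rot: [0.96, 0.279, 0.0, 0.0]
wrist_force: [-0.4, -0.6, 0.3]
gripper_width: -0.0001
grasp_force: 0.0
```

```bash
python3 -m creep '[[-0.36,0.26,0,0,0,0],[-0.35,0.28,0,0,0,0],[-0.33,0.29,0,0,0,0],[-0.32,0.31,0,0,0,-2.5],[-0.31,0.32,0,0,0,-2.5],[-0.29,0.33,0,0,0,-2.5],[-0.28,0.35,0,0,0,-2.5],[-0.26,0.36,0,0,0,-2.5],[-0.25,0.37,0,0,0,-2.5],[-0.23,0.38,0,0,0,-2.5],[-0.21,0.39,0,0,0,-2.5],[-0.2,0.4,0,0,0,-2.5],[-0.18,0.41,0,0,0,-2.5],[-0.16,0.41,0,0,0,-2.5],[-0.14,0.42,0,0,0,-2.5],[0,0,0,0,0,0],[0,0,0,0,0,0]]'; python3 - <<'E'
from h import *
s=shot('wrist','w2');im=s['image']; p=w2px(s,(.5545,.038,.046));print(p)
hsv=cv2.cvtColor(im,cv2.COLOR_RGB2HSV)
m=((hsv[...,0]>20)&(hsv[...,0]<30)&(hsv[...,1]>200)&(hsv[...,2]>90)).astype(np.uint8)
n,l,st,cc=cv2.connectedComponentsWithStats(m)
for i in range(1,n):
    if st[i,4]>250:
        w=px2w(s,cc[i],.046);d=w[:2]-[.5545,.038];print(cc[i],st[i,4],np.hypot(*d),np.degrees(np.arctan2(d[1],d[0])))
E
```

```text
t: 5.4
tcp_pos: [0.4579, 0.0068, 0.1159]
ee_rot: [1.0, 0.022, 0.0, -0.0]
wrist_force: [-0.0, -0.3, 0.3]
gripper_width: 0.0002
grasp_force: 0.0
[256.44410311  60.48946207]
[497.45924347  56.25466169] 3754 0.10236018664500564 -86.67889700694552
[35.11687243 65.30329218] 2430 0.09494609328615344 93.53801625422302
[270.30374128 265.17057705] 1577 0.09699079213413077 -176.7926492206604
```

View pics/w2.png

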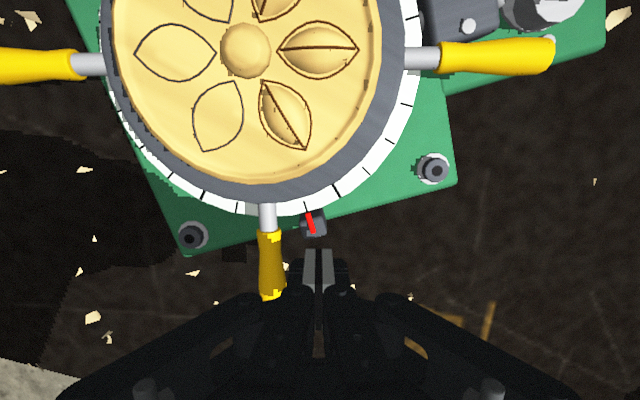

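The wrist view shows the dial two clicks on: spoke at 183° from 213°, sitting in its notch, with the finger just behind it. I'll continue and approach the fourth click slowly.

```bash
cat > sp.py <<'E'
from h import *
import sys
s=shot('wrist',sys.argv[1]);st=readout.get_state();print(st['t'],st['tcp_pos'],st['wrist_force'])
hsv=cv2.cvtColor(s['image'],cv2.COLOR_RGB2HSV)
m=((hsv[...,0]>20)&(hsv[...,0]<30)&(hsv[...,1]>200)&(hsv[...,2]>90)).astype(np.uint8)
n,l,q,cc=cv2.connectedComponentsWithStats(m)
for i in range(1,n):
    if q[i,4]>250:
        w=px2w(s,cc[i],.046);d=w[:2]-[.5545,.038];print(cc[i].round(),q[i,4],np.hypot(*d).round(3),np.degrees(np.arctan2(d[1],d[0])).round(1))
E
python3 -m creep '[[-0.12,0.43,0,0,0,-2.5],[-0.11,0.43,0,0,0,-2.5],[-0.09,0.44,0,0,0,-2.5],[-0.07,0.44,0,0,0,-2.5],[-0.05,0.44,0,0,0,-2.5],[-0.03,0.44,0,0,0,-2.5],[-0.01,0.44,0,0,0,-2.5],[0,0.22,0,0,0,-1.2],[0,0.22,0,0,0,-1.2],[0.01,0.22,0,0,0,-1.2],[0.01,0.22,0,0,0,-1.2],[0,0,0,0,0,0],[0,0,0,0,0,0]]'; python3 sp.py w3
```

```text
t: 7.08
tcp_pos: [0.4534, 0.0462, 0.1159]
ee_rot: [0.985, -0.173, 0.0, -0.0]
wrist_force: [0.5, -1.0, -0.1]
gripper_width: 0.0003
grasp_force: 0.8
7.125 [0.45338944 0.04621    0.11588788] [ 0.97462026 -1.87166614 -0.00412698]
[502.  36.] 3970 0.103 -105.1
[37. 81.] 2562 0.097 75.0
[281. 257.] 1151 0.093 164.3
```

Spoke at 165°, in contact and 3.2 clicks along. I'll inch on past the halfway point.

```bash
python3 -m creep '[[0.02,0.22,0,0,0,-1.2],[0.02,0.22,0,0,0,-1.2],[0.02,0.22,0,0,0,-1.2],[0.03,0.22,0,0,0,-1.2],[0.03,0.15,0,0,0,-1],[0,0,0,0,0,0],[0,0,0,0,0,0],[0,0,0,0,0,0]]'; python3 sp.py w4
```

```text
t: 8.12
tcp_pos: [0.4545, 0.0564, 0.1158]
ee_rot: [0.975, -0.222, -0.0, -0.0]
wrist_force: [0.2, -0.3, 0.6]
gripper_width: 0.0001
grasp_force: 0.0
8.175 [0.45454312 0.05642875 0.1158862 ] [-0.25059792  0.04450332 -0.2863437 ]
[34. 55.] 2363 0.094 63.5
[497.  63.] 3662 0.102 -116.6
[266. 265.] 1641 0.097 153.5
```

The dial has snapped into the fourth notch, with the spoke at 153° (a 60° turn). Next I back off, lift, and cross over to the lever.

```bash
python3 -m creep '[[-0.1,-0.5,0,0,0,0],[-0.1,-0.7,0,0,0,0],[0,0,3,0,0,0],[0,0,4,0,0,0],[0,0,4,0,0,0],[1,-1,0,0,0,3],[2.5,-2.4,0,0,0,5],[3,-2.9,0,0,0,6],[3.5,-3.4,0,0,0,7],[3.5,-3.4,0,0,0,7],[3,-2.9,0,0,0,6],[2,-2,0,0,0,5],[1,-1,0,0,0,2],[0,0,0,0,0,0],[0,0,0,0,0,0]]'; python3 sp.py w5; python3 - <<'E'
from h import *
print(readout.get_state()['ee_rot'],readout.get_state()['joint_positions'])
E
```

```text
t: 10.05
tcp_pos: [0.6471, -0.1454, 0.2258]
ee_rot: [0.991, 0.133, -0.0, -0.0]
wrist_force: [-0.1, -0.8, -0.5]
gripper_width: -0.0003
grasp_force: 0.0
10.1 [ 0.64709652 -0.14518858  0.22595731] [-0.04221169 -0.25992591  0.03369646]
[159. 168.] 852 0.1 -26.4
[  9. 187.] 337 0.087 63.5
[183. 308.] 448 0.093 -117.2
[ 45. 322.] 580 0.106 153.2
[ 9.91134449e-01  1.32862669e-01 -5.77419991e-05 -1.12982505e-04] [-3.36835914e-01  3.67212172e-01  1.32502523e+00  1.50245918e-04
  1.44956057e+00  9.67428826e-01]
```

View pics/w5.png

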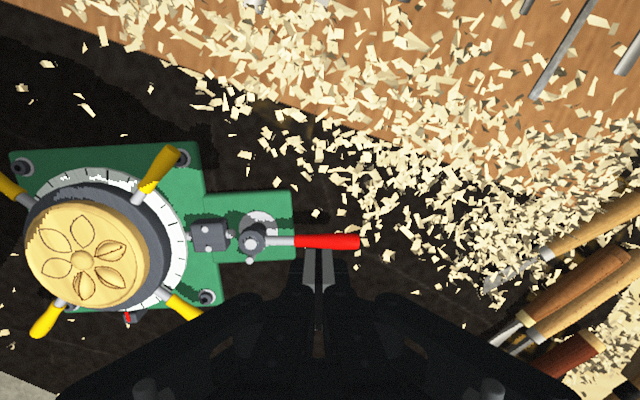

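The dial still stands at the fourth notch. The red handle runs (297,241)–(358,242) and the pivot is at (251,243). Before descending I'll check where the fingertip will land.

```bash
python3 - <<'E'
from h import *
s=np.load('pics/w5.npz')
print('tip lands px',w2px(s,(.647,-.1452,.041)),'tip now',w2px(s,(.647,-.1452,.153)))
a=px2w(s,(297,241),.041);b=px2w(s,(358,242),.041);print(a,b,np.degrees(np.arctan2(*(b-a)[1::-1])),px2w(s,(252,243),.055))
p=np.array([.5968,-.0954]);A=np.radians(np.arange(-45,-141,-4));q=p+.072*np.c_[np.cos(A),np.sin(A)]
print(q[0],q[-3:]);print((np.diff(q,axis=0)*100).round(2).tolist())
E
```

```text
tip lands px [319.07749798 204.54023964] tip now [319.35512175 264.29013552]
[ 0.60772994 -0.13475309  0.041     ] [ 0.62159432 -0.18945049  0.041     ] -75.77656113076011 [ 0.60167167 -0.09664773  0.055     ]
[ 0.64771169 -0.14631169] [[ 0.55148893 -0.15135451]
 [ 0.54769612 -0.14805747]
 [ 0.54414253 -0.14450388]]
[[-0.37, -0.34], [-0.39, -0.32], [-0.41, -0.29], [-0.43, -0.26], [-0.45, -0.23], [-0.46, -0.2], [-0.48, -0.16], [-0.49, -0.13], [-0.49, -0.1], [-0.5, -0.06], [-0.5, -0.03], [-0.5, 0.01], [-0.5, 0.04], [-0.5, 0.08], [-0.49, 0.11], [-0.48, 0.15], [-0.47, 0.18], [-0.46, 0.21], [-0.44, 0.24], [-0.42, 0.27], [-0.4, 0.3], [-0.38, 0.33], [-0.36, 0.36]]
```

```bash
python3 -m creep '[[0,0,-3,0,0,0],[0,0,-4,0,0,0],[0,0,-3,0,0,0],[0,0,-1.5,0,0,0],[0,0,-0.5,0,0,0],[0,0,0,0,0,0],[0,0,0,0,0,0]]' && python3 -m creep '[[-0.37,-0.34,0,0,0,0],[-0.39,-0.32,0,0,0,0],[-0.41,-0.29,0,0,0,0],[-0.43,-0.26,0,0,0,-4],[-0.45,-0.23,0,0,0,-4],[-0.46,-0.2,0,0,0,-4],[-0.48,-0.16,0,0,0,-4],[-0.49,-0.13,0,0,0,-4],[-0.49,-0.1,0,0,0,-4],[-0.5,-0.06,0,0,0,-4],[-0.5,-0.03,0,0,0,-4],[-0.5,0.01,0,0,0,-4],[-0.5,0.04,0,0,0,-4],[-0.5,0.08,0,0,0,-4],[-0.49,0.11,0,0,0,-4],[-0.48,0.15,0,0,0,-4],[-0.47,0.18,0,0,0,-4]]'; python3 sp.py w6
```

```text
t: 10.98
tcp_pos: [0.6479, -0.1456, 0.1071]
ee_rot: [0.991, 0.133, 0.001, 0.0]
wrist_force: [0.3, 0.0, -0.2]
gripper_width: -0.0004
grasp_force: 0.0
t: 13.1
tcp_pos: [0.5683, -0.1612, 0.106]
ee_rot: [0.937, -0.349, 0.0, -0.0]
wrist_force: [2.8, 0.8, 0.1]
gripper_width: -0.0001
grasp_force: 1.0
13.15 [ 0.5678798  -0.16096477  0.10603015] [1.43652157 0.98951977 0.36323825]
[ 16. 356.] 1961 0.094 -27.3
```

View pics/w6.png

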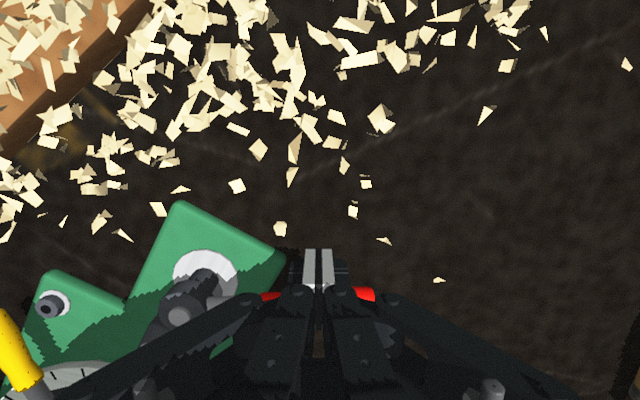

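The red handle shows at (265,296) and (370,295), lying squarely against the far side of the fingers and moving with them. I'll carry on toward the stop and watch the force.

```bash
python3 -m creep '[[-0.46,0.21,0,0,0,-4],[-0.44,0.24,0,0,0,-4],[-0.42,0.27,0,0,0,-4],[-0.4,0.3,0,0,0,-4],[-0.38,0.33,0,0,0,-4],[0,0,0,0,0,0]]'; python3 -m creep '[[-0.18,0.18,0,0,0,-2],[-0.18,0.18,0,0,0,-2],[0,0,0,0,0,0]]'; python3 -m creep '[[-0.16,0.2,0,0,0,-2],[0,0,0,0,0,0]]'
```

```text
t: 13.9
tcp_pos: [0.5473, -0.1476, 0.106]
ee_rot: [0.863, -0.505, 0.0, -0.0]
wrist_force: [-0.2, 0.3, 0.6]
gripper_width: -0.0003
grasp_force: 0.0
t: 14.28
tcp_pos: [0.5442, -0.1444, 0.1061]
ee_rot: [0.844, -0.536, 0.001, 0.0]
wrist_force: [3.2, -6.5, -2.5]
gripper_width: 0.0001
grasp_force: 3.9
t: 14.52
tcp_pos: [0.5434, -0.1439, 0.1064]
ee_rot: [0.835, -0.55, 0.003, 0.001]
wrist_force: [11.7, -20.3, -6.3]
gripper_width: -0.0001
grasp_force: 11.6
```

The force rose to 24 N with the motion blocked, so the lever is on its stop. I'll back off, lift and check.

```bash
python3 -m creep '[[0.5,-0.6,0,0,0,0],[0.8,-1,0,0,0,0],[0,0,3,0,0,0],[0,0,5,0,0,0],[0,-1,5,0,0,3],[0,-3,3,0,0,5],[0,-4,0,0,0,5],[0,-4,0,0,0,5],[0,-2,0,0,0,0],[0,0,0,0,0,0],[0,0,0,0,0,0]]'; python3 - <<'E'
from h import *
s=shot('top','top1')
print([w2px(s,(x,y,.041)) for x,y in [(.5554,-.1167),(.5127,-.1387),(.5968,-.0954)]])
im=s['image'][130:285,270:470,::-1]
cv2.imwrite('pics/crop1.png',cv2.resize(im,None,fx=3.8,fy=3.8,interpolation=cv2.INTER_CUBIC))
E
```

```text
t: 15.9
tcp_pos: [0.5554, -0.2971, 0.2658]
ee_rot: [0.911, -0.413, -0.0, -0.0]
wrist_force: [0.2, -0.1, 0.2]
gripper_width: 0.0
grasp_force: 0.0
[array([385.5453856 , 184.94507639]), array([393.61531438, 200.31208457]), array([377.78311323, 170.14338365])]
```

View pics/crop1.png

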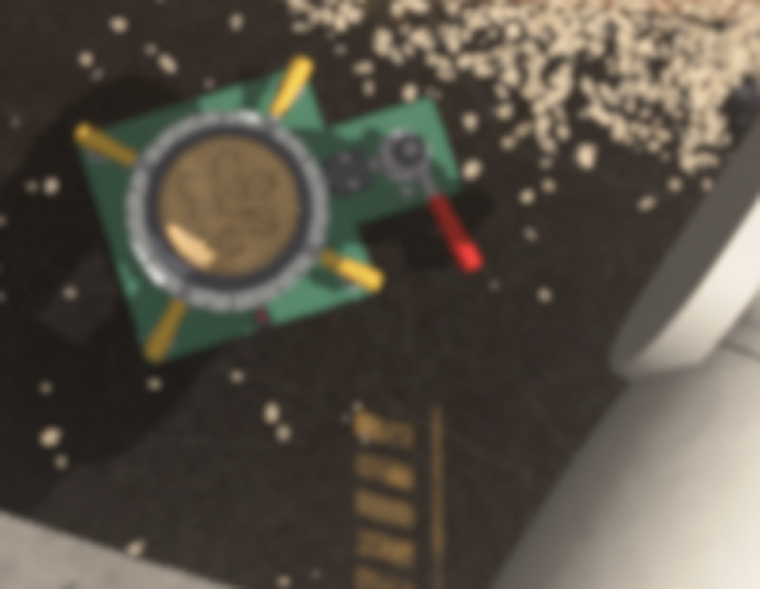

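The crop shows the lever with its tip at (470,262), bearing about -153° against the expected -152.6° for fully locked. The spokes are still at the fourth click and the arm is clear of everything.

```bash
python3 -c "
from station import manip;print(manip.close_job())"
```

```text
the job is handed in; nothing more can be done
None
```

The dial was pushed exactly four clicks clockwise, the lock lever was then swung clockwise home against its stop, and the job is handed in with the arm clear of everything.

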